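Run the hand-cranked stone tumbler and stop it hatch up

TASK

Take the wooden crank handle of the stone tumbler and turn it clockwise, as seen from the handle's end, until the barrel itself runs at 24 turns a minute; keep the barrel between 21 and 27 turns a minute for at least 6 seconds without a break so that the stones roll properly, and never let it race past 34 turns a minute, where they are thrown about and chip. Then bring the barrel to a stop with its yellow hatch straight up, the white paint marks under the red pointers, let go of the handle and move clear, leaving the hatch up, the barrel at rest and the other things on the bench alone.

Things in the scene. Friction and masses are not known exactly. Their poses are not given: they have to be found in the camera images.
- barrel (a joint): Turning angle of the eight-sided steel barrel (200 mm across flats, 170 mm long) on its level shaft, rad. 0 and each multiple of 2 pi = yellow hatch straight up; grows clockwise seen from the handle's end, without limit. 24 turns a minute = 2.51 rad/s. Nominal: inertia with stones 0.075 kg m2 (0.06 to 0.1), dry drag of the block on its brake drum 0.16 N m (0.06 to 0.29 from run to run)
- handle (a point): Centre of the crank's wooden handle, a round roller 30 mm thick, 125 mm long, parallel to the shaft, spinning freely on its pin; clear for 60 mm to its free end, 65 mm towards the crank arm. Goes round axis at 70 mm radius, nothing above it; the crank is balanced and turns without limit. Axes: x along the shaft from handle to barrel, z from shaft to handle
- axis (a point): Fixed point on the shaft's line in the plane of the handle's circle, 170 mm above the bench. x: along the shaft, level, handle to barrel; z up. Crank arm from 75 mm along +x (10 mm thick), then the oil-filled slip hub: it drives the barrel with 0.10 N m per rad/s of speed difference between crank and barrel, so the crank must run faster than the barrel
- hatch (a point): Middle of the yellow hatch plate (130 x 66 mm) on one flat of the barrel, 110 mm from the shaft's line, 290 mm from axis along the shaft. x along the shaft, z outward from the shaft through the hatch: straight up when the hatch is up and the white paint marks of the barrel's ends are under the red pointers
- stone_tray: Orange open tray 200 x 150 x 45 mm with three polished stones, to the left of the tumbler; origin under its centre. Leave alone
- oil_can: Blue bottle, 70 mm across, 160 mm high, to the right; origin under its centre. Leave alone

How it is judged:
By the outcome, as a careful person would: the job done as asked, in the order asked, and still so for the second after the job is handed in, with the robot touching nothing.
It also fails if it takes over 61 s, if anything falls off the work surface, if the arm or the gripper's body presses on something with over 40 N, if the wrist force passes 120 N, or if a joint passes its speed limit or range.

ROBOT

A 6-joint arm with a two-finger parallel gripper is mounted at the origin on the work surface. World frame = base frame: x ahead of the robot, y to its left, z up, the work surface at z = 0. Lengths are in m, angles in rad, forces in N, time in s.
With the tool pointing down it reaches from about 0.375 to 0.9 m from the base axis. Payload 3.1 kg.
Tool frame: the origin (TCP) lies at the very end of the fingers, on their centre line; the grasp point (between the pads) lies 19 mm behind it; z points along the fingers, y is the line along which they close (so a half turn about z gives the same grasp; the last joint's range is limited). The gripper opens to 85 mm and grips with 20 to 120 N. Pads are 22 mm wide; open, the fingers measure 114 mm over their backs; the gripper's body (76 mm by 85 mm) begins 54 mm behind the grasp point. The pads swing forward as they close: fully open they stand 13 mm farther back than shut.
Start: joints at [-1.52, 0.527, 1.433, -0, 1.181, -0.178], TCP at [0.142, -0.609, 0.231] pointing down, gripper open.
Joint ranges: [-3.08, 3.08], [-0.75, 2.2], [0.22, 2.44], [-1.43, 4.57], [0, 2.65], [-2.85, 2.85]. Speed limits (rad/s): [2.79, 2.79, 3.14, 3.14, 3.14, 3.14].

INTERFACE

Orientations are given as a unit quaternion [w, x, y, z].
In Python, from bench import read_state, read_camera, calibration, finish_job, recognise gives the robot as it stands.
- The arm moves only by the tool arm_command, never from a script. Its argument "targets" is text: rows parted by semicolons, each of 7 numbers parted by spaces: the shift along the tool's x, y, z each as a share of 0.04 m, from -1 to 1, then the turn, a rotation vector about the tool's x, y, z each as a share of 6 degrees, from -1 to 1, then the closure, from -1 (fully open) to 1 (shut). A call has 1 to 20 rows; each row shifts and turns the commanded pose from where the row before left it, along the tool's axes as they then stand; what a row does not reach is not made up. A row lasts 1/12 s, in which the tool goes at most 41.7 mm and 7.16 degrees, less where a joint would pass 70% of its speed; a pose out of reach is approached as far as the arm can. A call with a number of a shift or a turn outside -1 to 1 is refused whole. A call with a gripper value outside its range is refused whole. The fingers move at their own pace and stop on an object; the grip force is fixed at half the most. Time passes only in rows, so rows that do not move let the fingers close. It gives the time, the measured TCP pose, the force, the opening and the grip force at its end, in the units of the state.
- read_state(): the state, without advancing time (a new reading comes with each control period).
- read_camera(name): name is "scene" or "top" or "wrist"; returns the picture (384x512x3 uint8, red, green, blue); there is no depth.
- calibration(name): a dict with "vfov" (degrees; the focal length in pixels is half the picture's height over the tangent of half this angle, whatever the lens; pixels are square), "cx", "cy" (the principal point, pixels), "eye" and "orientation" of the camera in the world. Camera axes: x right, y down, z forward; pixel columns grow to the right and rows downward; lengths in m; the calibration is good to about 2 mm. The wrist camera is an equidistant fisheye: a pixel r from the principal point sees the ray r / f radians off the axis. A picture is of the moment at which its call begins: read the wrist's pose just before it. calibration takes no time and is no camera call; for the wrist camera it gives the pose at the moment of the call.
- finish_job(): hands the job in; it is judged then, once.
Trained networks look in the newest picture that a camera, given by its name, has taken for a name from the list of things; names that differ only in an ending like _2 or _b are one class to them, and where a whole thing is asked for, a point or a joint stands for the part that bears it (a point fixed in the world has none). Each returns a list of dicts, best first, with "conf" (0 to 1); they miss things now and then, are a little off and sometimes report something else, mostly with a low value. They report only what shows in the picture. A call takes as long as a camera call.
- recognise(camera, label): "extent" ([left, top, width, height] in pixels, round what is visible of it).
The state is a dict: "time_s": time; "joint_pos": joint angles; "qvel": joint speeds; "tau": joint torques, N m; "eef_pos": TCP position; "orientation": TCP orientation; "force": force on the tool from outside, world axes, zero at the start; "wrist_torque": the same for the moment, N m; "gripper_width": finger opening in m; "finger_force": force on a finger pad.
Only numpy, scipy, OpenCV 4.12 (cv2) and the standard library are available. Lean on these libraries where they do the work, as an engineer would, in place of code of your own. Each camera call takes 0.05 s, during which the arm holds its last target. There are 200 camera calls.

## Working session

There is one attempt and no reset: what is moved stays moved. The work goes in short steps, Python scripts to look and compute and a tool call to move; the robot and the scene stay as the last step left them, time stands still between calls to the robot, and variables do not carry over. Pictures are saved under pics/ and viewed, at most 10 in all, crops included, and the job is handed in when it is done.

Besides the shell and the picture viewer there is one more tool, called as a command line: name --argument value ..., lists and objects as JSON in quotes. arm_command: Moves the arm, as the interface text tells. Shift numbers are shares of 0.04 m and turn numbers shares of 6 degrees, none past 1 either way. Its arguments: {"type":"object","properties":{"targets":{"type":"string"}},"required":["targets"]}

```bash
ls; mkdir -p pics; python3 - <<'E'
from bench import *
import cv2,json
s=read_state();print(s)
for c in("scene","top"):
    print(c,calibration(c))
    im=read_camera(c);cv2.imwrite(f"pics/{c}0.png",im[:,:,::-1])
    for l in("handle","hatch","barrel","stone_tray","oil_can"):
        print(l,recognise(c,l)[:2])
print(read_state()["time_s"])
E
```

```text
pics
{'time_s': 0.0, 'joint_pos': array([-1.51950832e+00,  5.28476104e-01,  1.43391499e+00,  1.26408531e-05,
        1.18142680e+00, -1.78468467e-01]), 'qvel': array([-0.0007525 , -0.00073919, -0.00055506,  0.00122591,  0.00203245,
       -0.00134533]), 'tau': array([-9.51750917e-04, -4.42342615e+01, -1.78026563e+01, -1.70161447e-04,
        8.55073653e-03, -1.26412630e-05]), 'eef_pos': array([ 0.142351  , -0.60782265,  0.2303235 ]), 'orientation': array([-1.10999709e-03,  9.93408410e-01,  1.14623269e-01,  7.65367635e-05]), 'force': array([-0.26941378,  0.0820859 ,  0.48964833]), 'wrist_torque': array([-0.04886952, -0.00293837,  0.02820784]), 'finger_force': 0.0, 'gripper_width': 0.08548985235630695}
scene {'vfov': 51.73919649346041, 'cx': 260.79971310407535, 'cy': 192.82161434371912, 'eye': array([ 1.28329272, -0.28217118,  1.13377246]), 'orientation': array([-0.27207073,  0.79686229,  0.50972727, -0.17653929])}
handle [{'extent': [251.9, 134.7, 48.0, 64.9], 'conf': 0.95}]
hatch [{'extent': [248.2, 135.4, 126.0, 134.5], 'conf': 0.57}]
barrel [{'extent': [248.8, 135.1, 125.9, 136.0], 'conf': 0.64}]
stone_tray [{'extent': [317.9, 140.3, 66.2, 49.8], 'conf': 0.8}]
oil_can [{'extent': [106.0, 229.6, 29.9, 40.9], 'conf': 0.65}]
top {'vfov': 53.64917346067521, 'cx': 254.2645897269997, 'cy': 183.40345457209966, 'eye': array([0.42324064, 0.00299557, 1.33954344]), 'orientation': array([ 0.06215534, -0.70096975,  0.70758971, -0.06399162])}
handle [{'extent': [196.4, 184.6, 35.4, 64.1], 'conf': 0.66}]
hatch [{'extent': [166.5, 102.7, 77.2, 144.9], 'conf': 0.83}]
barrel [{'extent': [166.3, 100.4, 79.4, 145.5], 'conf': 0.96}]
stone_tray [{'extent': [101.8, 191.3, 55.1, 60.7], 'conf': 0.64}, {'extent': [166.3, 98.9, 79.7, 149.4], 'conf': 0.34}]
oil_can [{'extent': [363.1, 199.5, 32.0, 25.3], 'conf': 0.73}]
0.6
```

```bash
python3 - <<'E'
import cv2
a=cv2.imread("pics/top0.png")[80:280,90:290];b=cv2.imread("pics/scene0.png")[110:310,210:410]
cv2.imwrite("pics/top0c.png",cv2.resize(a,None,fx=3,fy=3,interpolation=2))
cv2.imwrite("pics/scene0c.png",cv2.resize(b,None,fx=3,fy=3,interpolation=2))
E
```

```text
(no output)
```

View pics/top0c.png

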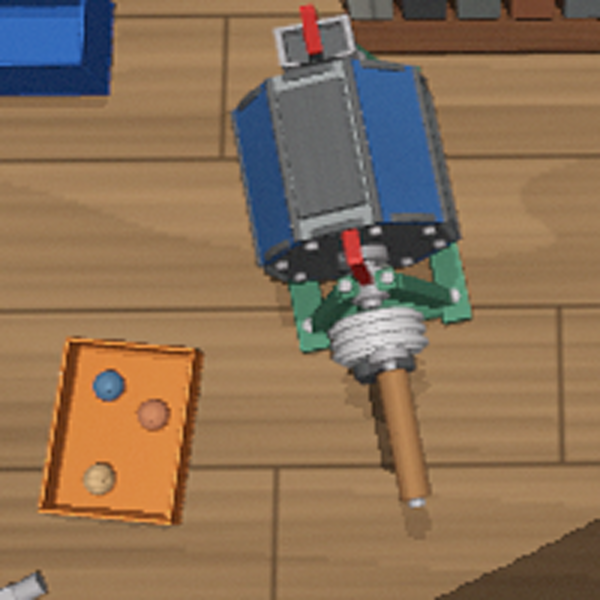

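View pics/scene0c.png

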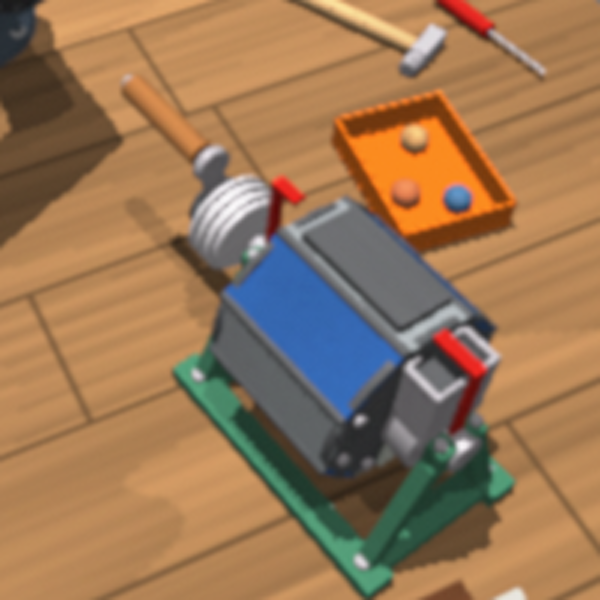

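```bash
cat > h.py <<'E'
import numpy as np
from bench import *
from scipy.spatial.transform import Rotation as R
def rot(q): return R.from_quat(np.r_[q[1:],q[0]]).as_matrix()
def cam(c):
    k=calibration(c);return np.array(k["eye"]),rot(k["orientation"]),192/np.tan(np.radians(k["vfov"]/2)),k["cx"],k["cy"]
def ray(c,p):
    e,M,f,cx,cy=cam(c);d=M@np.array([(p[0]-cx)/f,(p[1]-cy)/f,1]);return e,d/np.linalg.norm(d)
def proj(c,P):
    e,M,f,cx,cy=cam(c);v=(np.atleast_2d(P)-e)@M;return np.c_[cx+f*v[:,0]/v[:,2],cy+f*v[:,1]/v[:,2]]
def tri(a,b):
    e1,d1=ray("top",a);e2,d2=ray("scene",b)
    A=np.c_[d1,-d2];t=np.linalg.lstsq(A,e2-e1,rcond=None)[0]
    p,q=e1+t[0]*d1,e2+t[1]*d2;return (p+q)/2,np.linalg.norm(p-q)
E
python3 - <<'E'
from h import *
t=lambda x,y:(90+(x+.5)/3-.5,80+(y+.5)/3-.5)
s=lambda x,y:(210+(x+.5)/3-.5,110+(y+.5)/3-.5)
for n,a,b in[("free",t(415,500),s(128,80)),("inner",t(393,374),s(203,152)),("ptr near tip",t(351,232),s(282,184)),("ptr far tip",t(308,10),s(440,338)),("ptrfar",t(313,52),s(482,372))]:
    print(n,*tri(a,b))
E
```

```text
free [0.43920844 0.07411831 0.24881665] 0.0026316338492989168
inner [0.56094064 0.09928204 0.24423634] 0.004260193437491742
ptr near tip [0.68279819 0.1262147  0.31105649] 0.010886904883843675
ptr far tip [0.89388544 0.16306628 0.32422307] 0.021902259779254748
ptrfar [0.89665938 0.19250779 0.24737061] 0.02667123090114407
```

```bash
python3 - <<'E'
from h import *
import cv2
from scipy.optimize import least_squares
L={}
for c,(x,y,w,h) in {"top":(196,184,36,66),"scene":(248,130,54,72)}.items():
    im=cv2.imread(f"pics/{c}0.png");hs=cv2.cvtColor(im,cv2.COLOR_BGR2HSV)
    b=im.astype(int)
    m=((b[...,2]-b[...,0]>62)).astype(np.uint8)
    mm=np.zeros_like(m);mm[y:y+h,x:x+w]=m[y:y+h,x:x+w]
    n,lab,st,_=cv2.connectedComponentsWithStats(mm)
    k=1+np.argmax(st[1:,4]);pts=np.argwhere(lab==k)[:,::-1].astype(float)
    mu=pts.mean(0);u=np.linalg.svd(pts-mu,full_matrices=False)[2][0]
    if u[1]<0:u=-u
    pr=(pts-mu)@u
    L[c]=(mu,u,pr.min(),pr.max())
    print(c,st[k],mu,u,mu+u*pr.min(),mu+u*pr.max(), np.std((pts-mu)@[-u[1],u[0]])*3.46)
# pixels->fit handle line P0 (3), yaw, level
def res(p):
    d=np.array([np.cos(p[3]),np.sin(p[3]),0]);r=[]
    for c in L:
        mu,u,a,b=L[c];q=proj(c,[p[:3]-.06*d,p[:3]+.06*d]);n=np.array([-u[1],u[0]])
        r+=list((q-mu)@n); ends=np.sort((q-mu)@u); r+=[.3*(ends[0]-a),.3*(ends[1]-b)]
    return r
s=least_squares(res,[.5,.086,.24,.2]);print(s.x,np.degrees(s.x[3]),np.round(s.fun,2))
E
```

```text
top [196 197  36  53 885] [218.34689266 230.5740113 ] [-0.46563128  0.88497882] [234.92521558 199.06525075] [205.90893956 254.21358495] 26.59603461371712
scene [ 248  130   54   72 2815] [270.50976909 158.91545293] [-0.46988409  0.88272812] [289.23528829 123.73753849] [248.08398894 201.04470806] 47.524410374383756
[ 0.50352751  0.10103567  0.1807453  -0.65108106] -37.304196769215594 [ 3.26 -3.3   3.08 -3.82  3.07 -2.79  8.96 -9.15]
```

```bash
python3 - <<'E'
from h import *
import cv2
from scipy.optimize import least_squares
L={}
for c,(x,y,w,h) in {"top":(212,198,24,52),"scene":(248,132,36,34)}.items():
    b=cv2.imread(f"pics/{c}0.png").astype(int)
    rat=b[...,0]/np.maximum(b[...,2],1)
    m=((rat<.47)&(b[...,2]>60)).astype(np.uint8)
    mm=np.zeros_like(m);mm[y:y+h,x:x+w]=m[y:y+h,x:x+w]
    n,lab,st,_=cv2.connectedComponentsWithStats(mm)
    k=1+np.argmax(st[1:,4]);pts=np.argwhere(lab==k)[:,::-1].astype(float)
    mu=pts.mean(0);u=np.linalg.svd(pts-mu,full_matrices=False)[2][0]
    if u[1]<0:u=-u
    pr=(pts-mu)@u
    L[c]=(mu,u,pr.min(),pr.max())
    print(c,st[k],mu,u,mu+u*pr.min(),mu+u*pr.max(), np.std((pts-mu)@[-u[1],u[0]])*3.46)
def res(p):
    d=np.array([np.cos(p[3]),np.sin(p[3]),0]);r=[]
    for c in L:
        mu,u,a,b=L[c];q=proj(c,[p[:3]-.06*d,p[:3]+.065*d]);n=np.array([-u[1],u[0]])
        r+=list((q-mu)@n); ends=np.sort((q-mu)@u); r+=[.3*(ends[0]-a),.3*(ends[1]-b)]
    return r
s=least_squares(res,[.5,.086,.24,.2]);print(s.x,np.degrees(s.x[3]),np.round(s.fun,2))
E
```

```text
top [216 203  17  44 377] [223.80106101 224.27851459] [0.19709477 0.98038444] [219.61847463 203.47358644] [228.0448487  245.38786894] 10.566323357435005
scene [250 134  31  31 361] [264.47091413 148.41828255] [0.69883686 0.7152811 ] [252.63838399 136.30732271] [275.93666802 160.15383557] 11.036663363693258
[0.49823522 0.08673553 0.24509552 0.19280357] 11.046830832212418 [ 0.13 -0.32  0.08  0.32  0.19 -0.36  0.26  0.25]
```

arm_command --targets "0 0 -0.8 0 0 0.32 -1;0 0 -0.8 0 0 0 -1;0.3 -0.4 -0.8 0 0 0 -1;0.58 -0.76 0 0 0 0 -1;0.58 -0.76 0 0 0 0 -1;0.58 -0.76 0 0 0 0 -1;0.58 -0.76 0 0 0 0 -1;0.58 -0.76 0 0 0 0 -1;0.58 -0.76 0 0 0 0 -1;0.58 -0.76 0 0 0 0 -1;0.58 -0.76 0 0 0 0 -1;0.58 -0.76 0 0 0 0 -1;0.58 -0.76 0 0 0 0 -1;0.58 -0.76 0 0 0 0 -1;0.58 -0.76 0 0 0 0 -1;0.58 -0.76 0 0 0 0 -1;0.58 -0.76 0 0 0 0 -1;0.58 -0.76 0 0 0 0 -1;0.58 -0.76 0 0 0 0 -1;0.3 -0.4 0 0 0 0 -1"

```text
time_s: 2.27
eef_pos: [0.4299, -0.0197, 0.3277]
orientation: [-0.0, 0.995, 0.099, 0.001]
force: [-0.4, -0.8, -0.4]
gripper_width: 0.0854
finger_force: 0.0
```

```bash
cat >> h.py <<'E'
YAW=np.radians(11.3)
def st():
    s=read_state();M=rot(s["orientation"])
    print("t",round(s["time_s"],3),"eef",np.round(s["eef_pos"],4),"yaw",np.degrees(np.arctan2(M[1,0],M[0,0])).round(2),"z",np.round(M[:,2],3),"F",np.round(s["force"],1),"w",s["gripper_width"].round(4),"J",np.round(s["joint_pos"],2))
    return s,M
E
python3 - <<'E'
from h import *
s,M=st()
t=np.array([.483,.084,.30])
print((M.T@(t-s["eef_pos"]))/.04)
E
```

```text
Traceback (most recent call last):
  File "h.py", line 18, in st
    print("t",round(s["time_s"],3),"eef",np.round(s["eef_pos"],4),"yaw",np.degrees(np.arctan2(M[1,0],M[0,0])).round(2),"z",np.round(M[:,2],3),"F",np.round(s["force"],1),"w",s["gripper_width"].round(4),"J",np.round(s["joint_pos"],2))
                                                                                                                                                                             ^^^^^^^^^^^^^^^^^^^^^^^^
AttributeError: 'float' object has no attribute 'round'
```

arm_command --targets "0.6 -0.76 0 0 0 0 -1;0.6 -0.76 0 0 0 0 -1;0.6 -0.76 0 0 0 0 -1;0 0 0 0 0 0 -1;0 0 0 0 0 0 -1"

```text
time_s: 2.68
eef_pos: [0.482, 0.0822, 0.3272]
orientation: [0.0, 0.995, 0.1, -0.0]
force: [-0.2, 0.7, -0.3]
gripper_width: 0.0855
finger_force: 0.0
```

```bash
sed -i 's/s\["gripper_width"\].round(4)/round(float(s["gripper_width"]),4)/' h.py
python3 - <<'E'
from h import *
import cv2
s,M=st()
t=np.array([.483,.084,.218])
print((M.T@(t-s["eef_pos"]))/.04)
k=calibration("wrist");im=read_camera("wrist");cv2.imwrite("pics/w1.png",im[:,:,::-1]);print(k)
# predicted handle centreline in fisheye
W=rot(k["orientation"]);f=192/np.tan(np.radians(k["vfov"]/2))
for x in(-.06,0,.065):
    P=np.array([.498,.0867,.24])+x*np.array([np.cos(YAW),np.sin(YAW),0])
    v=W.T@(P-k["eye"]);th=np.arctan2(np.hypot(v[0],v[1]),v[2]);n=v[:2]/np.hypot(*v[:2]);print(x,np.array([k["cx"],k["cy"]])+f*th*n)
E
```

```text
t 2.683 eef [0.482  0.0822 0.3272] yaw 11.49 z [-0. -0. -1.] F [-0.2  0.7 -0.3] w 0.0855 J [-0.06  0.23  1.63 -0.    1.28  1.31]
[ 0.03340985 -0.04068429  2.73001289]
{'vfov': 65.70646984690485, 'cx': 254.0302993607686, 'cy': 192.69205926821695, 'eye': array([0.54775546, 0.09571593, 0.46987888]), 'orientation': array([ 0.10137089,  0.76778321, -0.62712652, -0.08333799])}
-0.06 [252.71388923 247.71009707]
0 [252.88879335 178.79283361]
0.065 [253.15595643  95.77380562]
```

View pics/w1.png

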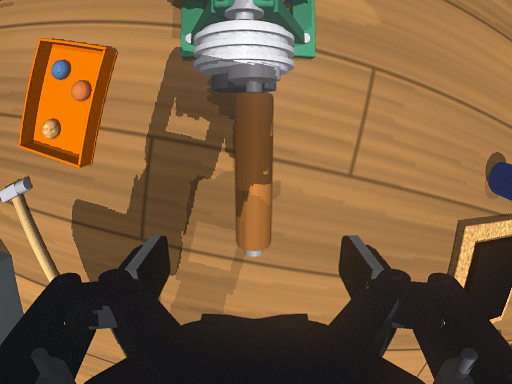

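```bash
python3 - <<'E'
from h import *
d=np.array([np.cos(YAW),np.sin(YAW)]);n=np.array([-d[1],d[0]]);H=np.array([.498,.0867])
def rep(nm,e,r,z):
    P=e+r*(z-e[2])/r[2];print(nm,P.round(4),"along",(P[:2]-H)@d,"lat(+left)",(P[:2]-H)@n)
for nm,x,y,z in(("pulley",379.5,335,.17),("shaft",371,290,.17),("nearptr",351,232,.31),("nearptr2",360,275,.3),("panelmid",321,150,.27),("farptr",311,30,.31)):
    rep(nm,*ray("top",(90+(x+.5)/3-.5,80+(y+.5)/3-.5)),z)
k=calibration("wrist");W=rot(k["orientation"]);f=192/np.tan(np.radians(k["vfov"]/2))
for nm,x,y,z in(("handle lo",253.5,235,.24),("handle hi",254.5,105,.24),("hubdark",244,80,.17),("pulley",246,50,.17),("shaft",246.5,10,.17)):
    p=np.array([x-k["cx"],y-k["cy"]]);r=np.hypot(*p);th=r/f
    v=W@np.r_[np.sin(th)*p/r,np.cos(th)];rep("w "+nm,k["eye"],v,z)
E
```

```text
pulley [0.6104 0.1179 0.17  ] along 0.11631743216471728 lat(+left) 0.0086196613748581
shaft [0.6581 0.1272 0.17  ] along 0.16498214057792376 lat(+left) 0.008368256622525189
nearptr [0.6852 0.1315 0.31  ] along 0.1923430748345885 lat(+left) 0.007235122031793821
nearptr2 [0.6464 0.1238 0.3   ] along 0.1527883827168854 lat(+left) 0.007320063043271079
panelmid [0.7783 0.1669 0.27  ] along 0.29053910280957346 lat(+left) 0.023714934979679386
farptr [0.8854 0.1725 0.31  ] along 0.3966489080975225 lat(+left) 0.008191681162147524
w handle lo [0.4503 0.0755 0.24  ] along -0.048994885970163764 lat(+left) -0.0016182327526446227
w handle hi [0.5543 0.0956 0.24  ] along 0.056965487259340954 lat(+left) -0.0022577600707709717
w hubdark [0.5793 0.1112 0.17  ] along 0.08451665191710563 lat(+left) 0.008130906993402666
w pulley [0.6102 0.1155 0.17  ] along 0.11563093140999607 lat(+left) 0.006213230739866592
w shaft [0.6532 0.1237 0.17  ] along 0.15946550544629684 lat(+left) 0.005890592165683543
```

arm_command --targets "0 0 0.9 0 0 0 -1;0 0 0.9 0 0 0 -1;0 0 0.7 0 0 0 -1;0 0 0.23 0 0 0 -1;0 0 0 0 0 0 0;0 0 0 0 0 0 1;0 0 0 0 0 0 1;0 0 0 0 0 0 1;0 0 0 0 0 0 1;0 0 0 0 0 0 1;0 0 0 0 0 0 1"

```text
time_s: 3.65
eef_pos: [0.483, 0.0801, 0.2199]
orientation: [0.001, 0.995, 0.098, 0.002]
force: [-0.1, -1.2, 6.6]
gripper_width: 0.0285
finger_force: 58.8
```

```bash
python3 - <<'E'
from h import *
s,M=st();print(s["finger_force"],s["wrist_torque"])
E
```

```text
t 3.65 eef [0.483  0.0801 0.2199] yaw 11.26 z [ 0.004 -0.001 -1.   ] F [-0.1 -1.2  6.6] w 0.0285 J [-0.06  0.36  1.78 -0.    1.    1.31]
58.8170063495636 [-0.25300451  0.08507661 -0.02280315]
```

```bash
cat > rows.py <<'E'
import sys,numpy as np
# usage: rows.py phi0 step n [step n ...]  (deg); prints tool y,z shares with rounding error carried
def rows(p,seg,ey=0,ez=0):
    out=[]
    for s,n in seg:
        for _ in range(int(n)):
            a,b=np.radians([p,p+s]);y=1.75*(np.sin(b)-np.sin(a))+ey;z=-1.75*(np.cos(b)-np.cos(a))+ez
            ry,rz=round(y,2),round(z,2);ey,ez=y-ry,z-rz;out.append(f"0 {ry:g} {rz:g} 0 0 0 1");p+=s
    return p,";".join(out)
if __name__=="__main__":
    a=list(map(float,sys.argv[1:]));p,o=rows(a[0],list(zip(a[1::2],a[2::2])));print(p);print(o)
E
python3 rows.py 8 5 1 10 8; python3 rows.py 93 10 9;python3 rows.py 183 10 9;python3 rows.py 273 10 9
```

```text
93.0
0 0.15 0.03 0 0 0 1;0 0.29 0.09 0 0 0 1;0 0.27 0.15 0 0 0 1;0 0.24 0.18 0 0 0 1;0 0.2 0.23 0 0 0 1;0 0.17 0.26 0 0 0 1;0 0.11 0.28 0 0 0 1;0 0.06 0.3 0 0 0 1;0 0.01 0.3 0 0 0 1
183.0
0 -0.04 0.3 0 0 0 1;0 -0.1 0.29 0 0 0 1;0 -0.14 0.27 0 0 0 1;0 -0.19 0.24 0 0 0 1;0 -0.22 0.21 0 0 0 1;0 -0.26 0.16 0 0 0 1;0 -0.29 0.11 0 0 0 1;0 -0.29 0.07 0 0 0 1;0 -0.31 0.01 0 0 0 1
273.0
0 -0.3 -0.04 0 0 0 1;0 -0.29 -0.1 0 0 0 1;0 -0.27 -0.14 0 0 0 1;0 -0.24 -0.19 0 0 0 1;0 -0.21 -0.22 0 0 0 1;0 -0.16 -0.26 0 0 0 1;0 -0.11 -0.29 0 0 0 1;0 -0.07 -0.29 0 0 0 1;0 -0.01 -0.31 0 0 0 1
363.0
0 0.04 -0.3 0 0 0 1;0 0.1 -0.29 0 0 0 1;0 0.14 -0.27 0 0 0 1;0 0.19 -0.24 0 0 0 1;0 0.22 -0.21 0 0 0 1;0 0.26 -0.16 0 0 0 1;0 0.29 -0.11 0 0 0 1;0 0.29 -0.07 0 0 0 1;0 0.31 -0.01 0 0 0 1
```

arm_command --targets "0 0.15 0.03 0 0 0 1;0 0.29 0.09 0 0 0 1;0 0.27 0.15 0 0 0 1;0 0.24 0.18 0 0 0 1;0 0.2 0.23 0 0 0 1;0 0.17 0.26 0 0 0 1;0 0.11 0.28 0 0 0 1;0 0.06 0.3 0 0 0 1;0 0.01 0.3 0 0 0 1"

```text
time_s: 4.4
eef_pos: [0.494, 0.0245, 0.1444]
orientation: [-0.003, 0.995, 0.096, 0.001]
force: [3.1, 20.2, 4.9]
gripper_width: 0.0283
finger_force: 60.8
```

```bash
cat >> h.py <<'E'
H0=np.array([.498,.0867])
def hand():
    s,M=st();d=np.array([np.cos(YAW),np.sin(YAW)]);r=np.array([d[1],-d[0]])
    g=s["eef_pos"]-.019*M[:,2];right=(g[:2]-H0)@r;F=s["force"]
    print("along",((g[:2]-H0)@d).round(4),"right",right.round(4),"z",g[2].round(4),"F along/right/up",(F[:2]@d).round(1),(F[:2]@r).round(1),F[2].round(1))
E
python3 -c "
from h import *
hand()"
```

```text
t 4.4 eef [0.494  0.0245 0.1444] yaw 11.03 z [ 0.001  0.007 -1.   ] F [ 3.1 20.2  4.9] w 0.0283 J [-0.18  0.49  1.84  0.01  0.81  1.19]
along -0.0161 right 0.0604 z 0.1634 F along/right/up 7.0 -19.2 4.9
```

arm_command --targets "0 -0.06 0.3 0 0 0 1;0 -0.12 0.29 0 0 0 1;0 -0.16 0.27 0 0 0 1;0 -0.2 0.24 0 0 0 1;0 -0.22 0.21 0 0 0 1;0 -0.26 0.16 0 0 0 1;0 -0.29 0.11 0 0 0 1;0 -0.29 0.07 0 0 0 1;0 -0.31 0.01 0 0 0 1"

```text
time_s: 5.15
eef_pos: [0.4799, 0.0961, 0.0809]
orientation: [0.001, 0.995, 0.098, 0.002]
force: [-4.3, -4.7, 29.6]
gripper_width: 0.0284
finger_force: 63.2
```

```bash
python3 -c "
from h import *
hand()"
```

```text
t 5.15 eef [0.4799 0.0961 0.0809] yaw 11.3 z [ 0.004 -0.001 -1.   ] F [-4.3 -4.7 29.6] w 0.0284 J [-0.03  0.6   1.9  -0.    0.64  1.35]
along -0.016 right -0.0128 z 0.0999 F along/right/up -5.1 3.8 29.6
```

arm_command --targets "0 -0.3 -0.04 0 0 0 1;0 -0.29 -0.1 0 0 0 1;0 -0.27 -0.14 0 0 0 1;0 -0.24 -0.19 0 0 0 1;0 -0.21 -0.22 0 0 0 1;0 -0.16 -0.26 0 0 0 1;0 -0.11 -0.29 0 0 0 1;0 -0.07 -0.29 0 0 0 1;0 -0.01 -0.31 0 0 0 1"

```text
time_s: 5.9
eef_pos: [0.4667, 0.1616, 0.1522]
orientation: [-0.0, 0.995, 0.098, 0.001]
force: [3.4, 2.1, -3.0]
gripper_width: 0.028
finger_force: 60.0
```

```bash
python3 -c "
from h import *
hand()"
```

```text
t 5.9 eef [0.4667 0.1616 0.1522] yaw 11.24 z [ 0.002  0.    -1.   ] F [ 3.4  2.1 -3. ] w 0.028 J [0.11 0.47 1.84 0.   0.83 1.48]
along -0.0161 right -0.0796 z 0.1712 F along/right/up 3.7 -1.4 -3.0
```

arm_command --targets "0 0.04 -0.32 0 0 0 1;0 0.1 -0.31 0 0 0 1;0 0.14 -0.29 0 0 0 1;0 0.19 -0.24 0 0 0 1;0 0.22 -0.21 0 0 0 1;0 0.26 -0.16 0 0 0 1;0 0.29 -0.11 0 0 0 1;0 0.29 -0.07 0 0 0 1;0 0.31 -0.01 0 0 0 1"

```text
time_s: 6.65
eef_pos: [0.4812, 0.0885, 0.2213]
orientation: [-0.0, 0.995, 0.098, 0.001]
force: [6.4, 5.7, -12.5]
gripper_width: 0.0282
finger_force: 60.5
```

```bash
python3 -c "
from h import *
import cv2
hand()
for c in('top','scene'):
    cv2.imwrite(f'pics/{c}1.png',read_camera(c)[:,:,::-1])
a=cv2.imread('pics/top1.png')[80:260,140:290];b=cv2.imread('pics/scene1.png')[120:300,230:390]
cv2.imwrite('pics/m1.png',cv2.resize(np.hstack([a,b]),None,fx=2.5,fy=2.5,interpolation=2))
"; python3 rows.py 3 20 18;python3 rows.py 3 15 20
```

```text
t 6.65 eef [0.4812 0.0885 0.2213] yaw 11.19 z [ 0.002  0.001 -1.   ] F [  6.4   5.7 -12.5] w 0.0282 J [-0.05  0.36  1.78  0.    1.    1.33]
along -0.0161 right -0.005 z 0.2403 F along/right/up 7.4 -4.4 -12.5
363.0
0 0.59 0.14 0 0 0 1;0 0.51 0.33 0 0 0 1;0 0.37 0.48 0 0 0 1;0 0.18 0.58 0 0 0 1;0 -0.04 0.61 0 0 0 1;0 -0.23 0.56 0 0 0 1;0 -0.42 0.45 0 0 0 1;0 -0.54 0.27 0 0 0 1;0 -0.6 0.08 0 0 0 1;0 -0.6 -0.14 0 0 0 1;0 -0.51 -0.33 0 0 0 1;0 -0.36 -0.49 0 0 0 1;0 -0.18 -0.58 0 0 0 1;0 0.03 -0.61 0 0 0 1;0 0.24 -0.56 0 0 0 1;0 0.42 -0.44 0 0 0 1;0 0.54 -0.28 0 0 0 1;0 0.6 -0.07 0 0 0 1
303.0
0 0.45 0.08 0 0 0 1;0 0.41 0.2 0 0 0 1;0 0.35 0.3 0 0 0 1;0 0.26 0.37 0 0 0 1;0 0.15 0.43 0 0 0 1;0 0.04 0.46 0 0 0 1;0 -0.09 0.45 0 0 0 1;0 -0.19 0.41 0 0 0 1;0 -0.3 0.35 0 0 0 1;0 -0.38 0.26 0 0 0 1;0 -0.43 0.15 0 0 0 1;0 -0.45 0.04 0 0 0 1;0 -0.45 -0.09 0 0 0 1;0 -0.41 -0.19 0 0 0 1;0 -0.35 -0.3 0 0 0 1;0 -0.26 -0.38 0 0 0 1;0 -0.15 -0.43 0 0 0 1;0 -0.04 -0.45 0 0 0 1;0 0.08 -0.45 0 0 0 1;0 0.2 -0.42 0 0 0 1
```

View pics/m1.png

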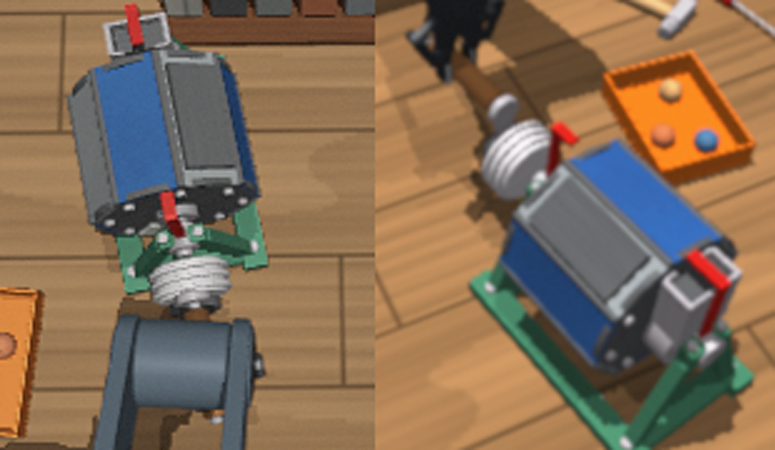

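```bash
cat > bar.py <<'E'
from h import *
import cv2
d=np.array([np.cos(YAW),np.sin(YAW),0]);r=np.array([d[1],-d[0],0]);up=np.array([0,0,1.])
AX=np.array([*H0,.17])-.0096*r   # axis point
C=AX+.29*d
CAM={c:cam(c) for c in("top","scene")}
us=np.linspace(-.07,.07,11);vs=np.linspace(-.0405,.0405,19)
U,V=np.meshgrid(us,vs);U=U.ravel();V=V.ravel()
def sample(c,im,psi):  # face with outward normal at angle psi (clockwise from up); -> mean samples or None
    n=np.cos(psi)*up+np.sin(psi)*r;t=-np.sin(psi)*up+np.cos(psi)*r
    e,M,f,cx,cy=CAM[c];fc=C+.1*n;w=e-fc
    cosv=w@n/np.linalg.norm(w)
    if cosv<.12:return None
    v=(fc+U[:,None]*d+V[:,None]*t-e)@M
    x=(cx+f*v[:,0]/v[:,2]).astype(np.float32);y=(cy+f*v[:,1]/v[:,2]).astype(np.float32)
    return cv2.remap(im,x.reshape(1,-1),y.reshape(1,-1),1)[0],cosv
def est(ims,verbose=False):
    """-> hatch angle candidates deg [(score,theta)], yellow fraction"""
    th=np.arange(0,90,1.);sc=np.zeros(90)
    F={c:im.astype(np.float32) for c,im in ims.items()}
    for i,t in enumerate(th):
        for c in F:
            for k in range(8):
                q=sample(c,F[c],np.radians(t+45*k))
                if q is None:continue
                p,w=q;mx=p.max(1)+1
                blue=np.tanh(6*((p[:,2]-p[:,0])/mx-.25)) ; ok=(p[:,0]-p[:,2])/mx<.12 # drop wood/yellow/red
                sc[i]+=w*(blue*ok).mean()*(1 if k%2 else -1)
    i=np.argmax(sc);a,b,e=sc[i-1],sc[i],sc[(i+1)%90]
    t=(th[i]+.5*(a-e)/(a-2*b+e))%90   # angle (mod 90) of a grey flat
    yel=[]
    for k in range(8):
        y=[];ws=[]
        for c in F:
            q=sample(c,F[c],np.radians(t+45*k))
            if q is not None:
                p,w=q;y.append((((p[:,0]-p[:,2])/(p[:,0]+1)>.4)&(p[:,1]/(p[:,0]+1)>.65)).mean());ws.append(w)
        yel.append(round(float(np.average(y,weights=ws)),2) if y else None)
    return t,sc[i],yel
E
cat > look.py <<'E'
from bar import *
t0=read_state()["time_s"];ims={c:read_camera(c) for c in("scene","top")}
import sys
for c,i in ims.items(): cv2.imwrite(f"pics/L{t0:.2f}{c}.png",i[:,:,::-1])
print("t",round(t0,3),"scene",est({"scene":ims["scene"]}),"top(+.05)",est({"top":ims["top"]}));hand()
E
python3 - <<'E'
from bar import *
for k in(0,1):
    I={c:cv2.imread(f"pics/{c}{k}.png")[:,:,::-1].copy() for c in("scene","top")}
    print(k,est({"scene":I["scene"]}),est({"top":I["top"]}),est(I))
E
```

```text
0 (np.float64(81.9338557712022), np.float64(1.739940117121932), [0.0, None, None, None, None, None, 0.0, 0.0]) (np.float64(80.79001364242434), np.float64(1.7937934287477524), [0.0, None, None, None, None, 0.0, 0.0, 0.0]) (np.float64(80.90508157820365), np.float64(3.5176824110720526), [0.0, None, None, None, None, 0.0, 0.0, 0.0])
1 (np.float64(32.04050147463553), np.float64(1.7288494266506864), [0.0, 0.0, None, None, None, None, None, 0.0]) (np.float64(31.434222228784037), np.float64(1.8212071479095187), [0.0, 0.0, None, None, None, None, 0.0, 0.0]) (np.float64(31.80656844289786), np.float64(3.546786371177361), [0.0, 0.0, None, None, None, None, 0.0, 0.0])
```

arm_command --targets "0 0.59 0.14 0 0 0 1;0 0.51 0.33 0 0 0 1;0 0.37 0.48 0 0 0 1;0 0.18 0.58 0 0 0 1;0 -0.04 0.61 0 0 0 1;0 -0.23 0.56 0 0 0 1;0 -0.42 0.45 0 0 0 1;0 -0.54 0.27 0 0 0 1;0 -0.6 0.08 0 0 0 1;0 -0.6 -0.14 0 0 0 1;0 -0.51 -0.33 0 0 0 1;0 -0.36 -0.49 0 0 0 1;0 -0.18 -0.58 0 0 0 1;0 0.03 -0.61 0 0 0 1;0 0.24 -0.56 0 0 0 1;0 0.42 -0.44 0 0 0 1;0 0.54 -0.28 0 0 0 1;0 0.6 -0.07 0 0 0 1"

```text
time_s: 8.25
eef_pos: [0.4813, 0.0881, 0.2216]
orientation: [0.0, 0.995, 0.098, 0.002]
force: [12.9, 5.9, -37.3]
gripper_width: 0.0279
finger_force: 62.8
```

```bash
python3 look.py
```

```text
t 8.25 scene (np.float64(52.05330234992005), np.float64(1.6179600387852404), [0.0, 0.0, None, None, None, None, 0.56, 0.0]) top(+.05) (np.float64(55.03771203234126), np.float64(1.3995646235239596), [0.0, None, None, None, None, None, 0.5, 0.0])
t 8.35 eef [0.4819 0.0852 0.2209] yaw 11.08 z [ 0.002 -0.003 -1.   ] F [ 5.3 -0.2 -4. ] w 0.0281 J [-0.05  0.36  1.78 -0.    1.    1.33]
along -0.0161 right -0.0017 z 0.2399 F along/right/up 5.1 1.2 -4.0
```

arm_command --targets "0 0.59 0.15 0 0 0 1;0 0.51 0.34 0 0 0 1;0 0.37 0.48 0 0 0 1;0 0.18 0.58 0 0 0 1;0 -0.04 0.61 0 0 0 1;0 -0.23 0.56 0 0 0 1;0 -0.42 0.45 0 0 0 1;0 -0.54 0.27 0 0 0 1;0 -0.6 0.08 0 0 0 1;0 -0.6 -0.14 0 0 0 1;0 -0.51 -0.33 0 0 0 1;0 -0.36 -0.49 0 0 0 1;0 -0.18 -0.58 0 0 0 1;0 0.03 -0.61 0 0 0 1;0 0.24 -0.56 0 0 0 1;0 0.42 -0.44 0 0 0 1;0 0.54 -0.28 0 0 0 1;0 0.6 -0.07 0 0 0 1"

```text
time_s: 9.85
eef_pos: [0.4812, 0.0883, 0.2215]
orientation: [-0.0, 0.995, 0.098, 0.002]
force: [11.1, 6.8, -32.2]
gripper_width: 0.028
finger_force: 63.5
```

```bash
sed -i 's/in("scene","top")}$/in ["scene"]}/; s/,"top(+.05)",est({"top":ims\["top"\]})//' look.py; python3 look.py
```

```text
t 9.85 scene (np.float64(48.256395700692025), np.float64(1.7758908194791312), [0.0, 0.0, None, None, None, None, 0.0, 0.0])
t 9.9 eef [0.4822 0.084  0.2207] yaw 11.18 z [ 0.003 -0.004 -1.   ] F [ 5.1 -6.   1.9] w 0.0281 J [-0.05  0.36  1.78 -0.    1.    1.32]
along -0.0161 right -0.0006 z 0.2397 F along/right/up 3.8 6.9 1.9
```

arm_command --targets "0 0.59 0.14 0 0 0 1;0 0.51 0.33 0 0 0 1;0 0.37 0.48 0 0 0 1;0 0.18 0.58 0 0 0 1;0 -0.04 0.61 0 0 0 1;0 -0.23 0.56 0 0 0 1;0 -0.42 0.45 0 0 0 1;0 -0.54 0.27 0 0 0 1;0 -0.6 0.08 0 0 0 1;0 -0.6 -0.14 0 0 0 1;0 -0.51 -0.33 0 0 0 1;0 -0.36 -0.49 0 0 0 1;0 -0.18 -0.58 0 0 0 1;0 0.03 -0.61 0 0 0 1;0 0.24 -0.56 0 0 0 1;0 0.42 -0.44 0 0 0 1;0 0.54 -0.28 0 0 0 1;0 0.6 -0.07 0 0 0 1"

```text
time_s: 11.4
eef_pos: [0.4813, 0.0883, 0.2216]
orientation: [-0.0, 0.995, 0.098, 0.002]
force: [11.1, 6.4, -31.9]
gripper_width: 0.028
finger_force: 63.6
```

```bash
python3 look.py
```

```text
t 11.4 scene (np.float64(55.141661399737856), np.float64(1.6106889675895002), [0.0, 0.0, None, None, None, None, 0.51, 0.0])
t 11.45 eef [0.4822 0.084  0.2207] yaw 11.18 z [ 0.003 -0.004 -1.   ] F [ 4.4 -5.2  1.5] w 0.0285 J [-0.05  0.36  1.78 -0.    1.    1.32]
along -0.0161 right -0.0006 z 0.2397 F along/right/up 3.2 6.0 1.5
```

```bash
cat > sim.py <<'E'
import numpy as np
from scipy.optimize import least_squares
def sim(segs,dg,I,c=.1,w=0,th=0,dt=.002,hist=False):
    """segs: list of (crank rad/s, seconds); returns angle deg at each segment end"""
    out=[];H=[]
    for W,T in segs:
        for _ in range(round(T/dt)):
            tq=c*(W-w)
            if w==0 and abs(tq)<=dg: a=0
            else: a=(tq-dg*np.sign(w if w else tq))/I
            w2=w+a*dt
            w=0 if w*w2<0 else w2
            th+=w*dt
            if hist:H.append((th,w))
        out.append((np.degrees(th),w))
    return (out,H) if hist else out
E
python3 - <<'E'
from sim import *
D=np.pi/180*12
segs=[(10*D,3),(0,.1),(20*D,1.5),(0,.1),(20*D,1.5),(0,.05),(20*D,1.5)]
tgt=[(0,41),(2,151),(4,327),(6,514)]
def f(p): 
    o=sim(segs,p[0],p[1]);return [o[i][0]-t for i,t in tgt]
s=least_squares(f,[.18,.075],diff_step=.02);print(s.x,s.fun);print(sim(segs,*s.x))
E
```

```text
[0.17441204 0.10804871] [-1.09265776 -6.33625879 -3.8843081   6.6642754 ]
[(np.float64(39.90734223835687), np.float64(0.3285245512415841)), (np.float64(41.245696867869974), np.float64(0.14514661864985548)), (np.float64(144.66374120799512), np.float64(1.8716570707398879)), (np.float64(154.43860865458964), np.float64(1.5517499913036412)), (np.float64(323.1156918970746), np.float64(2.2221652179833895)), (np.float64(329.21231234892633), np.float64(2.042643257520266)), (np.float64(520.6642754045445), np.float64(2.3444897428501803))]
```

```bash
python3 rows.py 3 21.17647 17 | tail -1; python3 - <<'E'
import subprocess
E
```

```text
0 0.63 0.15 0 0 0 1;0 0.52 0.37 0 0 0 1;0 0.36 0.53 0 0 0 1;0 0.15 0.63 0 0 0 1;0 -0.1 0.63 0 0 0 1;0 -0.31 0.56 0 0 0 1;0 -0.5 0.41 0 0 0 1;0 -0.61 0.2 0 0 0 1;0 -0.64 -0.03 0 0 0 1;0 -0.59 -0.26 0 0 0 1;0 -0.45 -0.46 0 0 0 1;0 -0.26 -0.59 0 0 0 1;0 -0.02 -0.64 0 0 0 1;0 0.2 -0.61 0 0 0 1;0 0.42 -0.5 0 0 0 1;0 0.56 -0.31 0 0 0 1;0 0.64 -0.08 0 0 0 1
```

arm_command --targets "0 0.63 0.15 0 0 0 1;0 0.52 0.37 0 0 0 1;0 0.36 0.53 0 0 0 1;0 0.15 0.63 0 0 0 1;0 -0.1 0.63 0 0 0 1;0 -0.31 0.56 0 0 0 1;0 -0.5 0.41 0 0 0 1;0 -0.61 0.2 0 0 0 1;0 -0.64 -0.03 0 0 0 1;0 -0.59 -0.26 0 0 0 1;0 -0.45 -0.46 0 0 0 1;0 -0.26 -0.59 0 0 0 1;0 -0.02 -0.64 0 0 0 1;0 0.2 -0.61 0 0 0 1;0 0.42 -0.5 0 0 0 1;0 0.56 -0.31 0 0 0 1;0 0.64 -0.08 0 0 0 1"

```text
time_s: 12.87
eef_pos: [0.4813, 0.0883, 0.2216]
orientation: [0.0, 0.995, 0.098, 0.002]
force: [11.5, 6.7, -36.1]
gripper_width: 0.0282
finger_force: 63.3
```

arm_command --targets "0 0.63 0.15 0 0 0 1;0 0.52 0.37 0 0 0 1;0 0.36 0.53 0 0 0 1;0 0.15 0.63 0 0 0 1;0 -0.1 0.63 0 0 0 1;0 -0.31 0.56 0 0 0 1;0 -0.5 0.41 0 0 0 1;0 -0.61 0.2 0 0 0 1;0 -0.64 -0.03 0 0 0 1;0 -0.59 -0.26 0 0 0 1;0 -0.45 -0.46 0 0 0 1;0 -0.26 -0.59 0 0 0 1;0 -0.02 -0.64 0 0 0 1;0 0.2 -0.61 0 0 0 1;0 0.42 -0.5 0 0 0 1;0 0.56 -0.31 0 0 0 1;0 0.64 -0.08 0 0 0 1"

```text
time_s: 14.28
eef_pos: [0.4813, 0.0882, 0.2216]
orientation: [0.0, 0.995, 0.098, 0.002]
force: [12.1, 6.3, -34.9]
gripper_width: 0.028
finger_force: 63.5
```

```bash
python3 look.py
```

```text
t 14.283 scene (np.float64(86.84214551618163), np.float64(1.3654072917291495), [0.0, None, None, None, None, 0.18, 0.44, 0.0])
t 14.333 eef [0.4823 0.0837 0.2206] yaw 11.18 z [ 0.003 -0.004 -1.   ] F [ 4.5 -6.7  1.8] w 0.0281 J [-0.05  0.36  1.78 -0.    1.    1.32]
along -0.0161 right -0.0003 z 0.2396 F along/right/up 3.1 7.4 1.8
```

```bash
sed -i 's/(blue\*ok).mean()/blue.mean()/' bar.py; cat > refit.py <<'E'
from bar import *
import glob
for g in sorted(glob.glob("pics/L*scene.png"),key=lambda s:float(s[6:-9])):
    print(g,est({"scene":cv2.imread(g)[:,:,::-1].copy()}))
E
python3 refit.py; cat > fit.py <<'E'
from sim import *
D=np.pi/180*12;q=21.176*D
segs=[(10*D,3),(0,.1),(20*D,1.5),(0,.1),(20*D,1.5),(0,.05),(20*D,1.5),(0,.05),(q,2.8333)]
tgt=[(0,41),(2,151),(4,327),(6,514),(8,905)]
def f(p): 
    o=sim(segs,p[0],p[1],p[2]);return [o[i][0]-t for i,t in tgt[1:]]
s=least_squares(f,[.18,.075,.1],diff_step=.02,bounds=([.05,.05,.095],[.3,.12,.105]));print(s.x,s.fun);print(sim(segs,*s.x)[-1])
E
python3 fit.py
```

```text
pics/L8.25scene.png (np.float64(52.44579098757606), np.float64(1.8323948161676789), [0.0, 0.0, None, None, None, None, 0.56, 0.0])
pics/L9.85scene.png (np.float64(48.31966335518331), np.float64(1.7680889365056847), [0.0, 0.0, None, None, None, None, 0.0, 0.0])
pics/L11.40scene.png (np.float64(55.65131084712256), np.float64(1.8341238775005615), [0.0, 0.0, None, None, None, None, 0.51, 0.0])
pics/L14.28scene.png (np.float64(84.89941035637985), np.float64(1.803807818105453), [0.0, None, None, None, None, None, 0.49, 0.0])
[0.2026519  0.05500273 0.10396372] [-1.48093138  1.3405837   0.51020636 -0.5251002 ]
(np.float64(904.4748998022105), np.float64(2.482813671885262))
```

arm_command --targets "0 0.63 0.15 0 0 0 1;0 0.52 0.37 0 0 0 1;0 0.36 0.53 0 0 0 1;0 0.15 0.63 0 0 0 1;0 -0.1 0.63 0 0 0 1;0 -0.31 0.56 0 0 0 1;0 -0.5 0.41 0 0 0 1;0 -0.61 0.2 0 0 0 1;0 -0.64 -0.03 0 0 0 1;0 -0.59 -0.26 0 0 0 1;0 -0.45 -0.46 0 0 0 1;0 -0.26 -0.59 0 0 0 1;0 -0.02 -0.64 0 0 0 1;0 0.2 -0.61 0 0 0 1;0 0.42 -0.5 0 0 0 1;0 0.56 -0.31 0 0 0 1;0 0.64 -0.08 0 0 0 1"

```text
time_s: 15.75
eef_pos: [0.4813, 0.0883, 0.2216]
orientation: [0.0, 0.995, 0.098, 0.002]
force: [11.9, 6.4, -35.2]
gripper_width: 0.0279
finger_force: 63.8
```

arm_command --targets "0 0.63 0.15 0 0 0 1;0 0.52 0.37 0 0 0 1;0 0.36 0.53 0 0 0 1;0 0.15 0.63 0 0 0 1;0 -0.1 0.63 0 0 0 1;0 -0.31 0.56 0 0 0 1;0 -0.5 0.41 0 0 0 1;0 -0.61 0.2 0 0 0 1;0 -0.64 -0.03 0 0 0 1;0 -0.59 -0.26 0 0 0 1;0 -0.45 -0.46 0 0 0 1;0 -0.26 -0.59 0 0 0 1;0 -0.02 -0.64 0 0 0 1;0 0.2 -0.61 0 0 0 1;0 0.42 -0.5 0 0 0 1;0 0.56 -0.31 0 0 0 1;0 0.64 -0.08 0 0 0 1"

```text
time_s: 17.17
eef_pos: [0.4812, 0.0883, 0.2216]
orientation: [0.0, 0.995, 0.098, 0.002]
force: [11.9, 5.6, -35.8]
gripper_width: 0.0282
finger_force: 63.8
```

arm_command --targets "0 0.63 0.15 0 0 0 1;0 0.52 0.37 0 0 0 1;0 0.36 0.53 0 0 0 1;0 0.15 0.63 0 0 0 1;0 -0.1 0.63 0 0 0 1;0 -0.31 0.56 0 0 0 1;0 -0.5 0.41 0 0 0 1;0 -0.61 0.2 0 0 0 1;0 -0.64 -0.03 0 0 0 1;0 -0.59 -0.26 0 0 0 1;0 -0.45 -0.46 0 0 0 1;0 -0.26 -0.59 0 0 0 1;0 -0.02 -0.64 0 0 0 1;0 0.2 -0.61 0 0 0 1;0 0.42 -0.5 0 0 0 1;0 0.56 -0.31 0 0 0 1;0 0.64 -0.08 0 0 0 1"

```text
time_s: 18.58
eef_pos: [0.4813, 0.0883, 0.2216]
orientation: [0.0, 0.995, 0.098, 0.002]
force: [12.6, 5.9, -35.4]
gripper_width: 0.0284
finger_force: 63.9
```

arm_command --targets "0 0.63 0.15 0 0 0 1;0 0.52 0.37 0 0 0 1;0 0.36 0.53 0 0 0 1;0 0.15 0.63 0 0 0 1;0 -0.1 0.63 0 0 0 1;0 -0.31 0.56 0 0 0 1;0 -0.5 0.41 0 0 0 1;0 -0.61 0.2 0 0 0 1;0 -0.64 -0.03 0 0 0 1;0 -0.59 -0.26 0 0 0 1;0 -0.45 -0.46 0 0 0 1;0 -0.26 -0.59 0 0 0 1;0 -0.02 -0.64 0 0 0 1;0 0.2 -0.61 0 0 0 1;0 0.42 -0.5 0 0 0 1;0 0.56 -0.31 0 0 0 1;0 0.64 -0.08 0 0 0 1"

```text
time_s: 20.0
eef_pos: [0.4813, 0.0883, 0.2216]
orientation: [0.0, 0.995, 0.098, 0.002]
force: [12.3, 6.6, -36.7]
gripper_width: 0.028
finger_force: 64.0
```

arm_command --targets "0 0.63 0.15 0 0 0 1;0 0.52 0.37 0 0 0 1;0 0.36 0.53 0 0 0 1;0 0.15 0.63 0 0 0 1;0 -0.1 0.63 0 0 0 1;0 -0.31 0.56 0 0 0 1;0 -0.5 0.41 0 0 0 1;0 -0.61 0.2 0 0 0 1;0 -0.64 -0.03 0 0 0 1;0 -0.59 -0.26 0 0 0 1;0 -0.45 -0.46 0 0 0 1;0 -0.26 -0.59 0 0 0 1;0 -0.02 -0.64 0 0 0 1;0 0.2 -0.61 0 0 0 1;0 0.42 -0.5 0 0 0 1;0 0.56 -0.31 0 0 0 1;0 0.64 -0.08 0 0 0 1"

```text
time_s: 21.42
eef_pos: [0.4813, 0.0883, 0.2216]
orientation: [0.0, 0.995, 0.098, 0.002]
force: [12.3, 6.1, -35.4]
gripper_width: 0.0285
finger_force: 64.0
```

arm_command --targets "0 0.63 0.15 0 0 0 1;0 0.52 0.37 0 0 0 1;0 0.36 0.53 0 0 0 1;0 0.15 0.63 0 0 0 1;0 -0.1 0.63 0 0 0 1;0 -0.31 0.56 0 0 0 1;0 -0.5 0.41 0 0 0 1;0 -0.61 0.2 0 0 0 1;0 -0.64 -0.03 0 0 0 1;0 -0.59 -0.26 0 0 0 1;0 -0.45 -0.46 0 0 0 1;0 -0.26 -0.59 0 0 0 1;0 -0.02 -0.64 0 0 0 1;0 0.2 -0.61 0 0 0 1;0 0.42 -0.5 0 0 0 1;0 0.56 -0.31 0 0 0 1;0 0.64 -0.08 0 0 0 1"

```text
time_s: 22.83
eef_pos: [0.4812, 0.0883, 0.2216]
orientation: [0.0, 0.995, 0.098, 0.002]
force: [12.4, 6.9, -36.6]
gripper_width: 0.0284
finger_force: 64.0
```

```bash
python3 look.py;  sed -i 's/2.8333)\]/2.8333),(0,.05),(q,8.5)]/; s/(8,905)\]/(8,905),(10,0)]/' fit.py; python3 - <<'E'
from sim import *
D=np.pi/180*12;q=21.176*D
o,H=sim([(q,2.8),(0,.05),(q,8.5)],.2027,.055,.104,w=2.1,hist=True);print(o)
E
```

```text
t 22.833 scene (np.float64(43.166193028115806), np.float64(1.76074934381429), [0.0, 0.0, None, None, None, None, 0.0, 0.0])
t 22.883 eef [0.4823 0.0837 0.2206] yaw 11.18 z [ 0.003 -0.004 -1.   ] F [ 3.9 -5.7  2.5] w 0.0279 J [-0.05  0.36  1.78 -0.    1.    1.32]
along -0.0161 right -0.0003 z 0.2396 F along/right/up 2.7 6.4 2.5
[(np.float64(387.23739728887233), np.float64(2.4841343993660985)), (np.float64(393.7480211977398), np.float64(2.083479018084974)), (np.float64(1592.3386488670626), np.float64(2.4860525664277056))]
```

arm_command --targets "0 0 0 0 0 0 1;0 0 0 0 0 0 1;0 0 0 0 0 0 1;0 0 0 0 0 0 1;0 0 0 0 0 0 1;0 0 0 0 0 0 1;0 0 0 0 0 0 1;0 0 0 0 0 0 1;0 0 0 0 0 0 1;0 0 0 0 0 0 1"

```text
time_s: 23.72
eef_pos: [0.4809, 0.0902, 0.2212]
orientation: [-0.0, 0.995, 0.098, 0.001]
force: [4.9, 1.6, 3.5]
gripper_width: 0.0279
finger_force: 68.2
```

```bash
python3 look.py; python3 - <<'E'
from sim import *
D=np.pi/180*12
print(sim([(0,1)],.2027,.055,.104,w=2.5),sim([(0,1)],.185,.075,.1,w=2.5))
for p in((.2027,.055,.104),(.185,.075,.1)):
    for n in(12,15,18,20,22,24,26): print(n,[round(x[0]) for x in sim([(20*D,n/12),(0,1)],*p)])
E
```

```text
t 23.717 scene (np.float64(81.1067659746955), np.float64(1.7568941169089882), [0.0, None, None, None, None, None, 0.0, 0.0])
t 23.767 eef [0.4809 0.0902 0.2212] yaw 11.26 z [ 0.003  0.001 -1.   ] F [5.7 0.9 2.7] w 0.0282 J [-0.04  0.36  1.78  0.    1.    1.33]
along -0.0161 right -0.0068 z 0.2402 F along/right/up 5.7 0.2 2.7
[(np.float64(26.81452212098387), 0.0)] [(np.float64(39.26389793341197), 0.0)]
12 [71, 88]
15 [99, 118]
18 [129, 149]
20 [149, 170]
22 [170, 191]
24 [191, 212]
26 [211, 233]
12 [60, 82]
15 [86, 111]
18 [114, 142]
20 [134, 163]
22 [154, 185]
24 [175, 206]
26 [196, 228]
```

arm_command --targets "0 0.59 0.14 0 0 0 1;0 0.51 0.33 0 0 0 1;0 0.37 0.48 0 0 0 1;0 0.18 0.58 0 0 0 1;0 -0.04 0.61 0 0 0 1;0 -0.23 0.56 0 0 0 1;0 -0.42 0.45 0 0 0 1;0 -0.54 0.27 0 0 0 1;0 -0.6 0.08 0 0 0 1;0 -0.6 -0.14 0 0 0 1;0 -0.51 -0.33 0 0 0 1;0 -0.36 -0.49 0 0 0 1;0 -0.18 -0.58 0 0 0 1;0 0.03 -0.61 0 0 0 1;0 0.24 -0.56 0 0 0 1;0 0.42 -0.44 0 0 0 1;0 0.54 -0.28 0 0 0 1;0 0.6 -0.07 0 0 0 1;0 0.59 0.14 0 0 0 1;0 0.51 0.33 0 0 0 1"

```text
time_s: 25.43
eef_pos: [0.4896, 0.0466, 0.2031]
orientation: [-0.001, 0.995, 0.098, 0.002]
force: [7.7, 11.7, -7.9]
gripper_width: 0.0284
finger_force: 67.1
```

arm_command --targets "0 0 0 0 0 0 1;0 0 0 0 0 0 1;0 0 0 0 0 0 1;0 0 0 0 0 0 1;0 0 0 0 0 0 1;0 0 0 0 0 0 1;0 0 0 0 0 0 1;0 0 0 0 0 0 1;0 0 0 0 0 0 1"

```text
time_s: 26.18
eef_pos: [0.4897, 0.0462, 0.2024]
orientation: [0.001, 0.995, 0.098, 0.001]
force: [4.2, -1.1, 2.2]
gripper_width: 0.028
finger_force: 68.2
```

```bash
python3 look.py; python3 - <<'E'
from sim import *
D=np.pi/180*12
for p in((.2027,.055,.104),(.185,.075,.1)):
  for s in(20,): print([(n,round(sim([(s*D,n/12),(0,1)],*p)[1][0],1)) for n in range(2,10)])
E
python3 rows.py 43 20 8 | tail -1
```

```text
t 26.183 scene (np.float64(71.320036182417), np.float64(1.831500363285199), [0.0, None, None, None, None, None, 0.47, 0.0])
t 26.233 eef [0.4897 0.0462 0.2024] yaw 11.28 z [ 0.003 -0.001 -1.   ] F [ 5.7 -2.4  1.9] w 0.0282 J [-0.13  0.39  1.79 -0.    0.95  1.24]
along -0.0161 right 0.038 z 0.2214 F along/right/up 5.1 3.5 1.9
[(2, np.float64(5.4)), (3, np.float64(10.9)), (4, np.float64(17.5)), (5, np.float64(24.7)), (6, np.float64(32.8)), (7, np.float64(41.3)), (8, np.float64(50.0)), (9, np.float64(59.3))]
[(2, np.float64(4.4)), (3, np.float64(9.2)), (4, np.float64(15.0)), (5, np.float64(21.5)), (6, np.float64(28.9)), (7, np.float64(36.9)), (8, np.float64(45.1)), (9, np.float64(53.8))]
0 0.37 0.49 0 0 0 1;0 0.17 0.58 0 0 0 1;0 -0.03 0.6 0 0 0 1;0 -0.24 0.56 0 0 0 1;0 -0.41 0.45 0 0 0 1;0 -0.54 0.27 0 0 0 1;0 -0.61 0.08 0 0 0 1;0 -0.59 -0.14 0 0 0 1
```

arm_command --targets "0 0.37 0.49 0 0 0 1;0 0.17 0.58 0 0 0 1;0 -0.03 0.6 0 0 0 1;0 -0.24 0.56 0 0 0 1;0 0 0 0 0 0 1;0 0 0 0 0 0 1;0 0 0 0 0 0 1;0 0 0 0 0 0 1;0 0 0 0 0 0 1"

```text
time_s: 26.98
eef_pos: [0.4918, 0.0359, 0.1125]
orientation: [0.0, 0.995, 0.098, 0.001]
force: [7.3, -1.0, -1.4]
gripper_width: 0.0283
finger_force: 67.8
```

```bash
python3 look.py; python3 -c "
from bar import *
im=read_camera('top');cv2.imwrite('pics/T2.png',im[:,:,::-1]);print(est({'top':im}))
import glob
s=sorted(glob.glob('pics/L*scene.png'),key=lambda s:float(s[6:-9]))[-1]
a=im[:,:,::-1][95:185,150:250];b=cv2.imread(s)[155:265,260:385]
cv2.imwrite('pics/m2.png',np.hstack([cv2.resize(a,(400,360),interpolation=2),cv2.resize(b,(400,352),interpolation=2)[:352].repeat(1,0) if 0 else cv2.resize(b,(400,360),interpolation=2)]))
"
```

```text
t 26.983 scene (np.float64(88.06760236543784), np.float64(1.8718847865262442), [0.0, None, None, None, None, 0.0, 0.52, 0.0])
t 27.033 eef [0.4918 0.0359 0.1125] yaw 11.27 z [ 0.002 -0.    -1.   ] F [ 6.  -2.5 -2.2] w 0.0284 J [-0.15  0.54  1.87  0.    0.73  1.22]
along -0.0161 right 0.0486 z 0.1315 F along/right/up 5.4 3.7 -2.2
(np.float64(88.96866210330235), np.float64(1.8215406522125466), [None, None, None, None, None, 0.0, 0.49, 0.0])
```

View pics/m2.png

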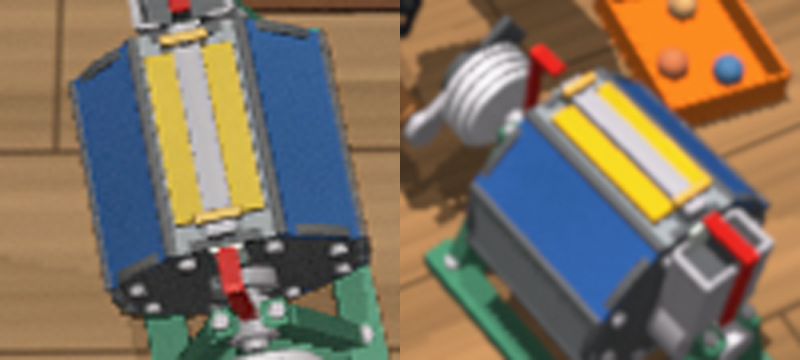

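```bash
python3 - <<'E'
from bar import *
im=cv2.imread("pics/T2.png")[:,:,::-1].astype(int)
# white stripe centre per row, between the two yellow bands
res=[]
for y in range(104,150):
    row=im[y];yel=np.where((row[:,0]-row[:,2]>70)&(row[:,1]>.65*row[:,0])&(row[:,0]>170))[0];yel=yel[(yel>178)&(yel<220)]
    if len(yel)<6: continue
    g=np.argmax(np.diff(yel));
    if not 4<=np.diff(yel)[g]<=12: continue
    x=(yel[g]+yel[g+1])/2; xe=(yel[0]+yel[-1])/2
    o=[]
    for q in(x,xe):
        e,v=ray("top",(q,y));P=e+v*(.28-e[2])/v[2];o.append((P-AX)@r*1000)
    res.append(o)
res=np.array(res);print(len(res),np.median(res,0),res.std(0))
def rr(x,y,z):
    e,v=ray("top",(150+(x+.5)/4-.5,95+(y+.5)/4-.5));P=e+v*(z-e[2])/v[2];return P,(P-AX)@r*1000
print(rr(228,252,.31),rr(241,310,.17),rr(180,5,.31))
E
python3 rows.py 123 20 3|tail -1; python3 rows.py 123 15 3|tail -1
```

```text
40 [-1.98971508 -1.16096598] [0.98970208 2.03316453]
(array([0.68340371, 0.13157712, 0.31      ]), np.float64(1.921980101428543)) (array([0.67174628, 0.13824159, 0.17      ]), np.float64(-6.89752606776041)) (array([0.86633935, 0.16838375, 0.31      ]), np.float64(1.6743947310205871))
0 -0.41 0.44 0 0 0 1;0 -0.55 0.28 0 0 0 1;0 -0.6 0.07 0 0 0 1
0 -0.3 0.35 0 0 0 1;0 -0.37 0.26 0 0 0 1;0 -0.43 0.15 0 0 0 1
```

arm_command --targets "0 -0.46 0.48 0 0 0 1;0 0 0 0 0 0 1;0 0 0 0 0 0 1;0 0 0 0 0 0 1;0 0 0 0 0 0 1"

```text
time_s: 27.5
eef_pos: [0.4881, 0.0545, 0.0934]
orientation: [-0.0, 0.995, 0.098, 0.001]
force: [5.9, 0.0, -1.0]
gripper_width: 0.0284
finger_force: 67.9
```

```bash
python3 look.py; python3 - <<'E'
from bar import *
I=read_camera("top");cv2.imwrite("pics/T3.png",I[:,:,::-1]);print(est({"top":I}))
E
```

```text
t 27.5 scene (np.float64(0.06441690815624311), np.float64(1.8842927090726687), [0.5, 0.0, 0.0, None, None, None, None, 0.0])
t 27.55 eef [0.4881 0.0544 0.0934] yaw 11.26 z [ 0.002  0.    -1.   ] F [ 5.3  0.3 -0.8] w 0.0279 J [-0.12  0.58  1.89  0.    0.68  1.26]
along -0.0161 right 0.0297 z 0.1124 F along/right/up 5.3 0.7 -0.8
(np.float64(0.9761007617379716), np.float64(1.8245164051414786), [0.48, 0.0, None, None, None, None, None, 0.0])
```

arm_command --targets "0 0 0 0 0 0 -1;0 0 0 0 0 0 -1;0 0 0 0 0 0 -1;0 0 0 0 0 0 -1;0 0 0 0 0 0 -1;0 0 0 0 0 0 -1;0 0 -0.3 0 0 0 -1;0 0 -0.5 0 0 0 -1;0 0 -0.7 0 0 0 -1;0 0 -0.8 0 0 0 -1;0 0 -0.8 0 0 0 -1;0 0 -0.8 0 0 0 -1;0 0 -0.8 0 0 0 -1;0 0 -0.8 0 0 0 -1;0 0 -0.8 0 0 0 -1;0 0 -0.6 0 0 0 -1;0 0 -0.3 0 0 0 -1;0 0 0 0 0 0 -1;0 0 0 0 0 0 -1;0 0 0 0 0 0 -1"

```text
time_s: 29.27
eef_pos: [0.486, 0.0539, 0.3799]
orientation: [-0.0, 0.995, 0.098, -0.002]
force: [0.0, -0.1, -0.6]
gripper_width: 0.0853
finger_force: 0.0
```

```bash
python3 look.py; python3 - <<'E'
from bar import *
import glob
I=read_camera("top");print(est({"top":I}))
s=sorted(glob.glob('pics/L*scene.png'),key=lambda s:float(s[6:-9]))[-1]
cv2.imwrite("pics/m3.png",np.hstack([cv2.resize(I[:,:,::-1],(400,300)),cv2.resize(cv2.imread(s),(400,300))]))
E
```

```text
t 29.267 scene (np.float64(0.013790677772916307), np.float64(1.88923753183412), [0.5, 0.0, 0.0, None, None, None, None, 0.0])
t 29.317 eef [0.4859 0.0539 0.3796] yaw 11.24 z [-0.004  0.    -1.   ] F [-0.1 -0.1  0.1] w 0.0852 J [-0.12  0.19  1.55  0.    1.41  1.26]
along -0.0182 right 0.0298 z 0.3986 F along/right/up -0.2 0.0 0.1
(np.float64(0.9625061372539119), np.float64(1.8251968093097597), [0.48, 0.0, None, None, None, None, None, 0.0])
```

View pics/m3.png

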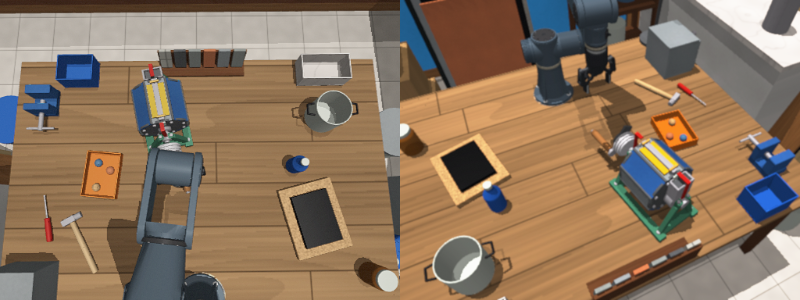

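The hatch is up at (158,100) in the left view, with its stripe in line with the pointers. The gripper is well clear above, and the tray and bottle have not been moved.

```bash
python3 -c "
from bench import *
print(finish_job())"
```

```text
the job is handed in; nothing more can be done
None
```

I handed the job in at about 29 s; no verdict came back. By my camera estimates, the barrel averaged about 24 turns a minute over an unbroken 8.5 s and then stopped with the hatch within about 1° of straight up. The handle is released, the arm is clear above it, and the tray and bottle look untouched.

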